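# Push a specimen carrier home under the leaf spring of a clamping stage

## Robot

A 7-joint arm with a two-finger parallel gripper is mounted at the origin on the work surface. World frame = base frame: x ahead of the robot, y to its left, z up, the work surface at z = 0. Lengths are in m, angles in rad, forces in N, time in s.
With the tool pointing down it reaches from about 0.4 to 0.85 m from the base axis. Payload 10.4 kg.
Tool frame: the origin (TCP) lies midway between the tips of the shut fingers; the grasp point (between the pads) lies 19 mm behind it; z points along the fingers, y is the line along which they close (so a half turn about z gives the same grasp; the last joint's range is limited). The gripper opens to 87 mm and grips with 3 to 60 N. Pads are 19 mm wide; open, the fingers measure 117 mm over their backs; the gripper's body (75 mm by 190 mm) begins 51 mm behind the grasp point.
Start: joints at [1.304, 0.332, -0.065, 1.46, 0.022, 1.35, -0.088], TCP at [0.151, -0.607, 0.223] pointing down, gripper open.
Joint ranges: [-2.6, 2.6], [-0.5, 2.12], [-1.47, 1.34], [0.16, 2.42], [-1.27, 4.41], [0.06, 2.06], [-2.6, 2.6]. Speed limits (rad/s): [2.22, 2.22, 2.79, 2.79, 3.14, 3.14, 3.14].

## Interface

Orientations are given as a unit quaternion [x, y, z, w].
In Python, from bench import r gives the robot as it stands.
- The arm moves only by the tool arm_command, never from a script. Its argument "moves" is one flat list of numbers, 4 for each row, row after row: the shift along the tool's x, y, z in cm, then the turn about the tool's z in degrees. A call has 1 to 12 rows; each row shifts and turns the commanded pose from where the row before left it, along the tool's axes as they then stand; what a row does not reach is not made up. A row lasts 1/12 s, in which the tool goes at most 41.7 mm and 7.16 degrees, less where a joint would pass 70% of its speed; a pose out of reach is approached as far as the arm can. A call with a gripper value outside its range is refused whole. "fingers" is the opening in per cent of the stroke, from 0 (shut) to 100 (fully open), set as the call begins (left out, the last holds). The fingers move at their own pace and stop on an object; "squeeze" is the grip in N (left out, the last holds). Time passes only in rows, so rows that do not move let the fingers close. It gives the time, the measured TCP pose, the force, the opening and the grip force at its end, in the units of the state.
- r.read_state(): the state, without advancing time (a new reading comes with each control period).
- r.camera(name): name is "scene" or "top" or "wrist"; returns the picture (420x560x3 uint8, red, green, blue); there is no depth.
- r.camera_info(name): a dict with "fx", "fy", "cx", "cy" (pixels), "origin" and "attitude" of the camera in the world. Camera axes: x right, y up, looking along -z (the intrinsics and any distortion apply to the point x, -y, -z); pixel columns grow to the right and rows downward; lengths in m; the calibration is good to about 2 mm. A picture is of the moment at which its call begins: read the wrist's pose just before it. camera_info takes no time and is no camera call; for the wrist camera it gives the pose at the moment of the call.
- r.close_job(): hands the job in; it is judged then, once.
The state is a dict: "time": time; "joint_positions": joint angles; "joint_vel": joint speeds; "joint_torque": joint torques, N m; "ee_pos": TCP position; "eef_rot": TCP orientation; "ft_force": force on the tool from outside, world axes, zero at the start; "torque": the same for the moment, N m; "width": finger opening in m; "grip_force": force on a finger pad.
Only numpy, scipy, OpenCV 4.12 (cv2) and the standard library are available. Lean on these libraries where they do the work, as an engineer would, in place of code of your own. Each camera call takes 0.05 s, during which the arm holds its last target. There are 200 camera calls.

## Task

Press the orange specimen carrier down hard with the fingertips on its ribbed tread, and while keeping it pressed slide it along the channel under the forked leaf spring until its nose is fully home against the blue end stop. Then let go, leaving it clamped there by the spring. Never lift the carrier or ram it into the spring, do not push on the spring with the fingers, and leave the prism, the jar and the black mould where they stand.

Things in the scene. Friction and masses are not known exactly. Their poses are not given: they have to be found in the camera images.
- stage: Fixed clamping stage (all sizes in mm), 240 long, 80 wide, 66 high. Origin on the bench surface; +x is the way the carrier slides in (roughly away from the robot), +z up. Two aluminium side rails 48 apart, tops 38 above the bench, form a channel; its floor is a sprung bed from x = -142 to +46, top 32 above the bench when unpressed. Blue posts at x = 66 to 80, y = +-31 carry the leaf spring.
- bed (a joint): How far the sprung bed (channel floor) is pressed down, m: 0 unpressed, 0.010 on its bottom stop. It stays level and pushes up with 8 N at 0, rising 0.8 N per mm to 16 N (its own weight of 1.5 N and the carrier's help to press it).
- leaf (a joint): Lift angle of the forked steel leaf spring, rad: 0 at rest, about 63 mm of tip travel per rad. Two tines 9 wide at y = +-16 slope down from the hinge (stage x = +73, 60 high) towards the loading end and end in rolled brass toes of 6 diameter. Pushing straight at the toes only locks them; a ramp running beneath lifts them. Tip load 3 N at rest plus 0.5 N per mm; over 23 N harms it.
- spring_toe (a point): Point in the stage midway between the two toes, at the height of their underside at rest: stage x = +10, y = 0, 43 above the bench. Does not move with the spring. Axes as the stage. Pass the nose ramp under the toes at no more than about 60 mm/s.
- stop_face (a point): Point on the face of the blue end stop, on the channel's centre line: stage x = +48, y = 0, 32 above the bench (the stop spans 12 to 50 above the bench). Axes as the stage.
- carrier: Loose orange specimen carrier, about 220 g, 94 long, 44 wide, resting on the bed; origin under its centre, x to its nose. Rear 40: low tread 14 high with black ribs, ending at a 12 high step face; front 54: block 26 high, grey disc in its top; nose ramp from 18 high at the tip to 26 high 11 behind it. Unpressed, the nose jams on the spring toes; pressed 7 to 10 mm down, the ramp slides under them and lifts them.
- tread (a point): Centre of the top of the carrier's ribbed tread, where to press: 14 above the carrier's underside, so 46 above the bench unpressed and 36 on the bottom stop. x axis points along the carrier to its nose, z up. The step face to push on is 20 ahead of this point, the nose 74 ahead. When home this point is at stage x = -26.
- prism_mid (a point): Centre of a loose upright grey mortar prism, 40 x 40 x 80 high, standing beside the stage. Leave alone.
- jar_mid (a point): Centre of a loose clear jar with a black cap, 52 diameter, 70 high, standing beside the stage. Leave alone.
- mould_mid (a point): Centre of a loose open black mould box, 160 x 80 x 45 high, on the bench beyond the stage's stop end. Leave alone.
Things that resemble listed ones, but are neither listed nor needed, are in the scene too. There is more than one size of the carrier; the job needs the largest.

How it is judged:
On the way, in this order (a step that is already met when the one before it is completed fails the run):
1. the carrier is pressed down on the sprung bed by the fingers, its nose still short of home (value of joint bed above 0.005 m and contact force between the fingers and carrier above 3 N and x of tread in the frame of stage below -0.045 m), for 0.1 s.
2. the carrier, pressed by the fingers, has its nose well under the leaf spring (value of joint leaf above 0.04 rad and contact force between the fingers and carrier above 1 N and x of tread in the frame of stage above -0.04 m), for 0.05 s.
At the end, for the whole second after the job is handed in: The carrier lies level in the channel with its nose within 4 mm of the end stop, at rest, and the lifted leaf spring bears on it and holds it down on the partly pressed bed (x of tread in the frame of stage above -0.03 m and value of joint leaf above 0.08 rad and value of joint bed above 0.002 m and angle between the x axis of tread and the x axis of stage, either way round below 0.06 rad and angle between tread's own z axis and vertical below 0.08 rad and velocity of joint bed below 0.005 m/s); the robot touches nothing.
It fails at once if the carrier is lifted off the bed or tipped (z of tread in the frame of stage above 0.056 m or angle between tread's own z axis and vertical above 0.25 rad).
It fails at once if the carrier is rammed into the leaf spring (contact force between leaf and carrier above 23 N).
It fails at once if the fingers push on the leaf spring (contact force between the fingers and leaf above 2 N).
It fails at once if the prism, the jar or the mould is moved (distance of any of prism_mid, jar_mid, mould_mid from where it was at the start of the episode above 0.02 m).
It also fails if it takes over 35 s, if anything falls off the work surface, if the arm or the gripper's body presses on something with over 40 N, if the wrist force passes 120 N, or if a joint passes its speed limit or range.

## Working session

There is one attempt and no reset: what is moved stays moved. The work goes in short steps, Python scripts to look and compute and a tool call to move; the robot and the scene stay as the last step left them, time stands still between calls to the robot, and variables do not carry over. Pictures are saved under pics/ and viewed, at most 10 in all, crops included, and the job is handed in when it is done.

Besides the shell and the picture viewer there is one more tool, called after "Request:" as name(argument=value, ...) on one line, values as JSON. arm_command: Moves the arm, as the interface text tells. Its arguments: {"type":"object","properties":{"moves":{"type":"array"},"fingers":{"type":"number"},"squeeze":{"type":"number"}},"required":["moves"]}

```bash
mkdir -p pics
python3 - <<'E'
from bench import r
import cv2,json
s=r.read_state();print(s['time'],s['ee_pos'],s['eef_rot'],s['width'])
for n in("scene","top"):
    print(n,r.camera_info(n));cv2.imwrite(f"pics/{n}0.png",r.camera(n)[:,:,::-1])
E
```

```text
0.0 [ 0.15078354 -0.606135    0.22174411] [ 9.92575418e-01  1.21628663e-01 -1.27062396e-04 -7.00729925e-04] 0.08719717766408971
scene {'fx': 487.3960215113075, 'fy': 487.3960215113075, 'cx': 271.82397166245005, 'cy': 213.30292125769603, 'origin': array([ 0.92257737, -0.49196676,  0.77377133]), 'attitude': array([0.34673646, 0.10251284, 0.28556947, 0.88753311])}
top {'fx': 459.02563707558187, 'fy': 459.02563707558187, 'cx': 283.03909301952206, 'cy': 210.11314361673465, 'origin': array([0.43563236, 0.03694077, 0.88053777]), 'attitude': array([ 0.06146291, -0.05820477, -0.70209579,  0.70703325])}
```

View pics/scene0.png

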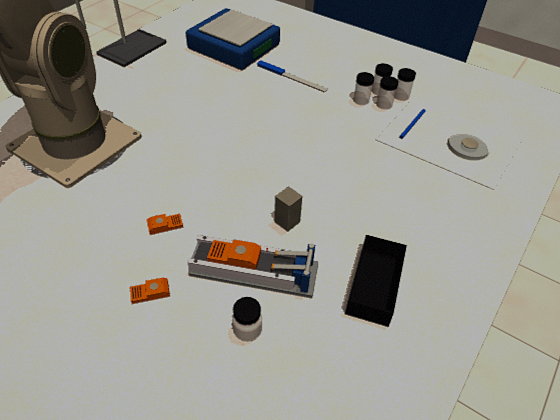

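View pics/top0.png

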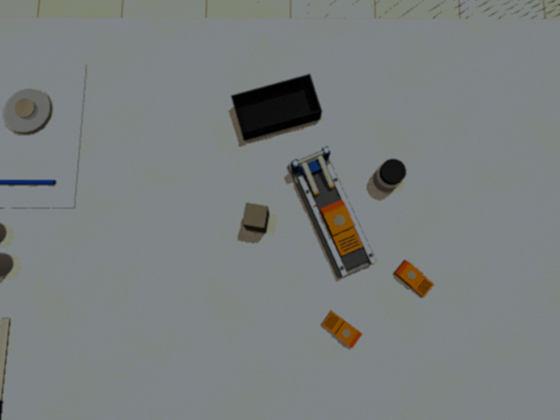

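The picture shows three orange carriers: one in the channel (scene 235,252; top 341,228) and two on the bench (scene 165,223 and 150,289; top 341,329 and 413,279). The one in the channel is clearly the largest and rests on the bed, so it fits. I'll confirm that in enlarged crops.

Run:
```python
import cv2
a=cv2.imread("pics/scene0.png")[225:305,180:330];cv2.imwrite("pics/sc.png",cv2.convertScaleAbs(cv2.resize(a,None,fx=5,fy=5,interpolation=cv2.INTER_CUBIC),alpha=1.3,beta=15))
a=cv2.imread("pics/top0.png")[140:285,270:400];cv2.imwrite("pics/tc.png",cv2.convertScaleAbs(cv2.resize(a,None,fx=4,fy=4,interpolation=cv2.INTER_CUBIC),alpha=1.5,beta=15))
```

```text
(no output)
```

View pics/sc.png

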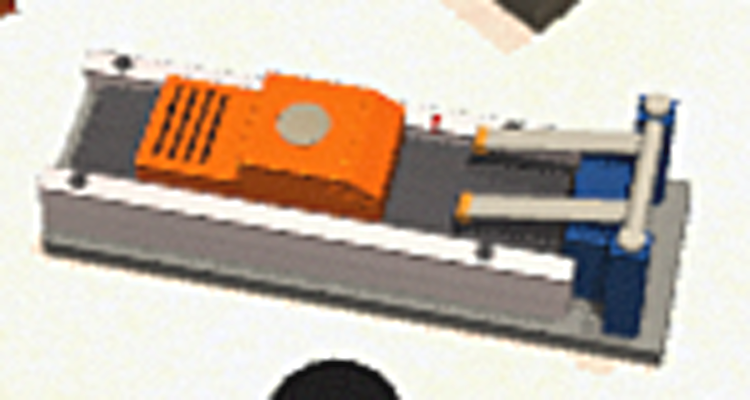

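View pics/tc.png

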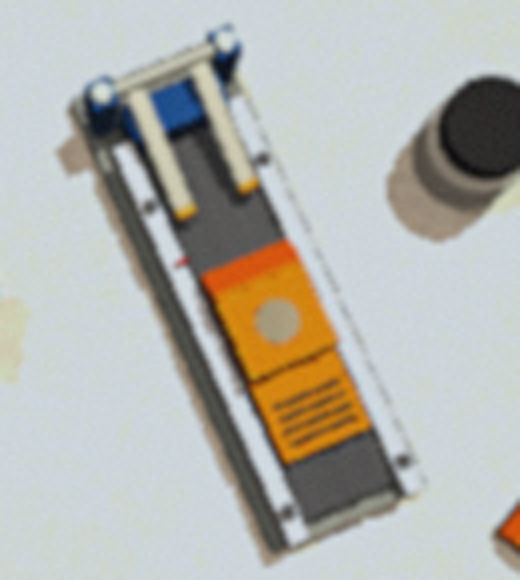

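```bash
cat > h.py <<'E'
import numpy as np
from bench import r
from scipy.spatial.transform import Rotation as R
def ray(n,u,v):
    c=r.camera_info(n);d=np.array([(u-c['cx'])/c['fx'],-(v-c['cy'])/c['fy'],-1])
    d=R.from_quat(c['attitude']).apply(d);return np.array(c['origin']),d/np.linalg.norm(d)
def tri(rs):
    A=sum(np.eye(3)-np.outer(d,d) for o,d in rs);b=sum((np.eye(3)-np.outer(d,d))@o for o,d in rs)
    p=np.linalg.solve(A,b);return p,[np.linalg.norm(np.cross(p-o,d)) for o,d in rs]
def plane(n,u,v,z):
    o,d=ray(n,u,v);return o+d*(z-o[2])/d[2]
def S(x,y):return ray("scene",180+(x+.5)/5-.5,225+(y+.5)/5-.5)
def T(x,y):return ray("top",270+(x+.5)/4-.5,140+(y+.5)/4-.5)
E
python3 - <<'E'
from h import *
np.set_printoptions(precision=4,suppress=True)
P={'scrRF':((484,251),(263,158)),'scrRB':((79,180),(404,460)),'scrLF':((514,126),(150,206)),'scrLB':((123,62),(288,512)),
'toeL':((481,140),(184,211)),'toeR':((464,206),(247,186)),'postL':((657,103),(102,92)),'postR':((632,238),(227,42)),'disc':((303,124),(278,321)),
'treadrear':((150,122),(330,447)),'ribs':((192,122),(314,412)),'jar':None}
W={}
for k,v in P.items():
    if v: W[k],e=tri([S(*v[0]),T(*v[1])]);print(k,W[k],e[0])
f=lambda a:np.degrees(np.arctan2(a[1],a[0]))
a=(W['scrRF']-W['scrRB']);b=W['scrLF']-W['scrLB'];print(f(a),f(b),np.linalg.norm(a[:2]),np.linalg.norm(b[:2]))
p=(W['postL']-W['postR']);print('post yaw',f(p)-90)
t=(W['toeL']+W['toeR'])/2;m=(W['scrLB']+W['scrRB'])/2;print('centre yaw',f(t-m), f((W['postL']+W['postR'])/2-m))
q=r.read_state()['eef_rot'];print(R.from_quat(q).as_matrix())
E
```

```text
scrRF [ 0.6393 -0.0568  0.0385] 0.00021633988903018025
scrRB [ 0.4981 -0.1195  0.0385] 8.18934656854831e-05
scrLF [ 0.6158 -0.0035  0.0397] 4.317743189348308e-05
scrLB [ 0.474  -0.0662  0.0384] 0.00017320727342341887
toeL [ 0.612  -0.0194  0.0449] 0.0005657214770043618
toeR [ 0.6243 -0.0485  0.045 ] 0.00021521873884401886
postL [0.6635 0.0197 0.0655] 8.163385681687015e-05
postR [ 0.6883 -0.0375  0.0648] 0.0005402841855918713
disc [ 0.5591 -0.0606  0.0573] 0.000139702393058376
treadrear [ 0.5036 -0.0851  0.0422] 0.00015397877113331333
ribs [ 0.519  -0.0778  0.0462] 0.00017336703107666463
23.931147141948 23.877976587513206 0.15454384250382203 0.15503681312854425
post yaw 23.50058906274019
centre yaw 24.04305786329709 23.856424869127636
[[ 0.9704  0.2414 -0.0004]
 [ 0.2414 -0.9704  0.0011]
 [-0.0001 -0.0012 -1.    ]]
```

The crops show the big carrier lying straight in the channel: tread ribs at top-crop (314,412), nose facing the toes, which are at (184,211) and (247,186). The stage yaw is about 23.9° and its origin about (0.609, -0.038). The tread is near stage x = -0.098, at a measured height of 46 mm. Next I approach above it with the fingers shut.

Request:
arm_command(moves=[0, 0, 0, -5, 0, 0, 0, -4.9, 2.78, -1.67, 0, 0, 2.78, -1.67, 0, 0, 2.78, -1.67, 0, 0, 2.78, -1.67, 0, 0, 2.78, -1.67, 0, 0, 2.78, -1.67, 0, 0, 2.78, -1.67, 0, 0, 2.78, -1.67, 0, 0, 2.78, -1.67, 0, 0, 2.78, -1.67, 0, 0], fingers=0, squeeze=10)

```text
time: 1.1
ee_pos: [0.338, -0.3398, 0.2224]
eef_rot: [0.978, 0.207, -0.0, -0.0]
ft_force: [0.7, 0.1, 0.5]
width: 0.015
grip_force: 0.0
```

Request:
arm_command(moves=[2.78, -1.67, 0, 0, 2.78, -1.67, 0, 0, 2.78, -1.67, 0, 0, 2.78, -1.67, 1, 0, 2.78, -1.67, 2, 0, 2.78, -1.67, 2, 0, 2.78, -1.67, 2, 0, 2.78, -1.67, 2, 0, 2.78, -1.67, 2, 0, 2.78, -1.67, 1.5, 0, 0, 0, 0, 0, 0, 0, 0, 0])

```text
time: 2.1
ee_pos: [0.524, -0.0739, 0.0962]
eef_rot: [0.978, 0.209, -0.001, -0.001]
ft_force: [0.2, -0.9, -1.3]
width: 0.0003
grip_force: 0.0
```

Request:
arm_command(moves=[0, 0.2, 1, 0, 0, 0, 1, 0, 0, 0, 0.8, 0, 0, 0, 0, 0, 0, 0, 0, 0])

```text
time: 2.52
ee_pos: [0.5243, -0.0786, 0.069]
eef_rot: [0.978, 0.206, -0.001, -0.0]
ft_force: [-0.3, 0.0, -0.2]
width: 0.0002
grip_force: 0.0
```

Run:
```python
from h import *
import cv2
s=r.read_state();print(s['ee_pos'],s['ft_force'],s['time'])
def crop(a,f):return cv2.convertScaleAbs(cv2.resize(a[:,:,::-1],None,fx=f,fy=f,interpolation=cv2.INTER_CUBIC),alpha=1.3,beta=15)
a=crop(r.camera("scene")[215:305,180:330],5)
cv2.imwrite("pics/sc1.png",a)
```

```text
[ 0.52434259 -0.07857112  0.0690058 ] [-0.26755624  0.04752575 -0.20806518] 2.5167
```

View pics/sc1.png

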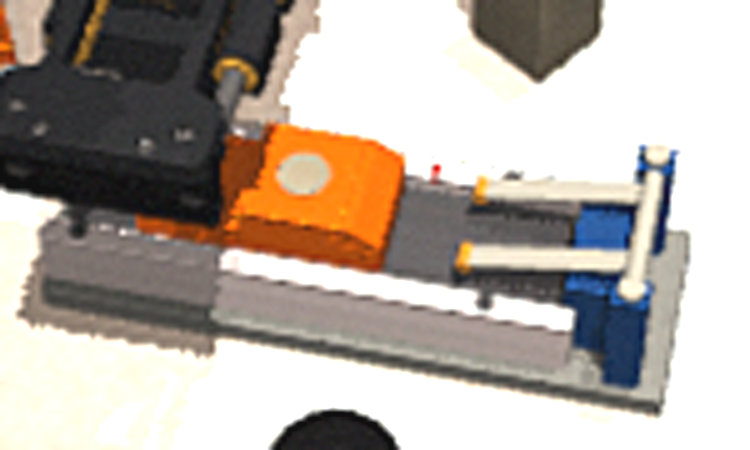

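The carrier hasn't moved and the gripper hides the tips. By the numbers, the tips are over the tread with about 6 mm to the step. Now I press down gently.

Request:
arm_command(moves=[0, -0.2, 0.7, 0, 0, 0, 0.7, 0, 0, 0, 0.4, 0, 0, 0, 0.2, 0, 0, 0, 0.2, 0, 0, 0, 0.2, 0, 0, 0, 0.2, 0, 0, 0, 0, 0, 0, 0, 0, 0])

```text
time: 3.32
ee_pos: [0.5242, -0.0761, 0.0439]
eef_rot: [0.978, 0.207, -0.0, 0.0]
ft_force: [-3.6, 0.7, 7.8]
width: 0.0003
grip_force: 3.2
```

Request:
arm_command(moves=[0, 0, 0.2, 0, 0, 0, 0.2, 0, 0, 0, 0.2, 0, 0, 0, 0.2, 0, 0, 0, 0, 0, 0, 0, 0, 0])

```text
time: 3.82
ee_pos: [0.5246, -0.0762, 0.0366]
eef_rot: [0.978, 0.207, 0.0, 0.0]
ft_force: [-4.4, -0.4, 12.1]
width: 0.0007
grip_force: 6.1
```

Request:
arm_command(moves=[0, 0, 0.1, 0, 0, 0, 0.1, 0, 0, 0, 0, 0, 0, 0, 0, 0])

```text
time: 4.15
ee_pos: [0.5251, -0.0763, 0.0362]
eef_rot: [0.978, 0.207, 0.001, 0.001]
ft_force: [-12.5, 1.4, 31.0]
width: 0.0001
grip_force: 15.5
```

Request:
arm_command(moves=[0.3, 0, -0.05, 0, 0.3, 0, 0, 0, 0.3, 0, 0, 0, 0.3, 0, 0, 0, 0.3, 0, 0, 0, 0.3, 0, 0, 0, 0, 0, 0, 0])

```text
time: 4.73
ee_pos: [0.5422, -0.07, 0.0363]
eef_rot: [0.978, 0.206, 0.001, 0.001]
ft_force: [-6.6, -2.3, 22.8]
width: 0.0007
grip_force: 11.1
```

Request:
arm_command(moves=[0.3, 0, 0, 0, 0.3, 0, 0, 0, 0.3, -0.1, 0, 0, 0, 0, 0, 0])

```text
time: 5.07
ee_pos: [0.5502, -0.0656, 0.0364]
eef_rot: [0.978, 0.206, 0.001, 0.002]
ft_force: [-4.8, -3.7, 21.2]
width: 0.0003
grip_force: 10.5
```

Run:
```python
from h import *
import cv2
s=r.read_state();print(s['ee_pos'],s['ft_force'],s['time'])
a=r.camera("scene")[225:305,180:330,::-1]
cv2.imwrite("pics/sc2.png",cv2.convertScaleAbs(cv2.resize(a,None,fx=5,fy=5,interpolation=cv2.INTER_CUBIC),alpha=1.3,beta=15))
```

```text
[ 0.55023477 -0.06560091  0.03636454] [-4.76341616 -3.66363659 21.17676303] 5.0667
```

View pics/sc2.png

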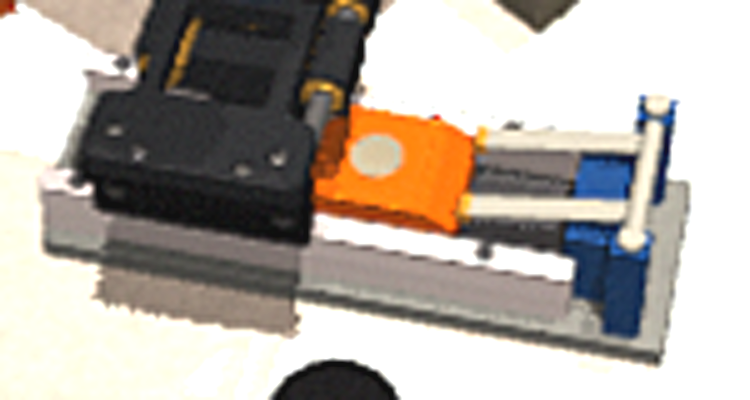

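The disc, now at (377,155), has moved with the fingers. The pressed nose sits just below and short of the toes at (480,140) and (465,206). I continue slowly under the spring.

Request:
arm_command(moves=[0.3, 0, 0, 0, 0.3, 0, 0, 0, 0.3, 0, 0, 0, 0.3, 0, 0, 0, 0.3, 0, 0, 0, 0, 0, 0, 0])

```text
time: 5.62
ee_pos: [0.5625, -0.0606, 0.0363]
eef_rot: [0.979, 0.206, -0.0, 0.002]
ft_force: [-12.5, -5.8, 27.7]
width: 0.0005
grip_force: 13.9
```

Request:
arm_command(moves=[0.3, 0, 0, 0, 0.3, 0, 0, 0, 0.3, 0, 0, 0, 0.3, 0, 0, 0, 0, 0, 0, 0])

```text
time: 6.03
ee_pos: [0.5733, -0.056, 0.0363]
eef_rot: [0.979, 0.206, -0.001, 0.002]
ft_force: [-11.6, -7.9, 27.0]
width: 0.0002
grip_force: 16.4
```

Request:
arm_command(moves=[0.3, 0, 0, 0, 0.3, 0, 0, 0, 0.3, 0, 0, 0, 0.3, 0, 0, 0, 0, 0, 0, 0])

```text
time: 6.45
ee_pos: [0.5847, -0.0505, 0.0363]
eef_rot: [0.979, 0.206, -0.0, 0.002]
ft_force: [-10.1, -5.0, 24.8]
width: -0.0001
grip_force: 14.6
```

Request:
arm_command(moves=[0.2, 0, 0, 0, 0.2, 0, 0, 0, 0.2, 0, 0, 0, 0.2, 0, 0, 0, 0, 0, 0, 0])

```text
time: 6.87
ee_pos: [0.5918, -0.0474, 0.0363]
eef_rot: [0.979, 0.206, -0.0, 0.002]
ft_force: [-11.4, -5.5, 25.4]
width: 0.0003
grip_force: 14.7
```

Request:
arm_command(moves=[0.2, 0, 0, 0, 0.2, 0, 0, 0, 0, 0, 0, 0])

```text
time: 7.12
ee_pos: [0.5954, -0.0457, 0.0363]
eef_rot: [0.979, 0.206, -0.0, 0.002]
ft_force: [-11.2, -5.3, 24.7]
width: 0.0003
grip_force: 14.6
```

Run:
```python
from h import *
import cv2
s=r.read_state();print(s['ee_pos'],s['ft_force'],s['time'])
a=r.camera("scene")[225:305,180:330,::-1]
cv2.imwrite("pics/sc3.png",cv2.convertScaleAbs(cv2.resize(a,None,fx=5,fy=5,interpolation=cv2.INTER_CUBIC),alpha=1.3,beta=15))
```

```text
[ 0.59542929 -0.04570006  0.03627595] [-11.1555442   -5.34741189  24.69952485] 7.1167
```

View pics/sc3.png

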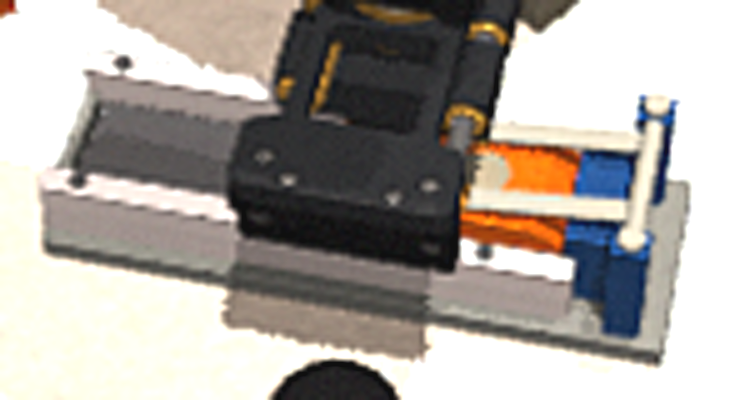

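The nose at (575,195) is very near the blue stop. I nudge on until the push force rises.

Request:
arm_command(moves=[0.15, 0, 0, 0, 0.15, 0, 0, 0, 0, 0, 0, 0])

```text
time: 7.42
ee_pos: [0.5958, -0.0456, 0.0362]
eef_rot: [0.979, 0.206, -0.003, 0.002]
ft_force: [-23.6, -8.3, 35.8]
width: 0.0005
grip_force: 20.4
```

The arm stopped as the push rose to 25 N, so the nose is home. I relieve the push and lift straight up.

Request:
arm_command(moves=[-0.15, 0, 0, 0, 0, 0, -0.2, 0, 0, 0, -0.2, 0, 0, 0, -0.2, 0, 0, 0, -0.2, 0, 0, 0, -0.2, 0, 0, 0, -0.3, 0, 0, 0, -0.5, 0, 0, 0, -1, 0, 0, 0, -1, 0])

```text
time: 8.25
ee_pos: [0.5971, -0.0424, 0.0732]
eef_rot: [0.978, 0.207, 0.001, -0.0]
ft_force: [-0.3, 1.0, 0.6]
width: 0.0003
grip_force: 0.0
```

Request:
arm_command(moves=[0, 0, -2, 0, 0, 0, -3, 0, 0, 0, -3, 0, -3, 0, -3, 0, -3, 0, 0, 0, -3, 0, 0, 0, -3, 0, 0, 0, 0, 0, 0, 0])

```text
time: 8.92
ee_pos: [0.4844, -0.0937, 0.183]
eef_rot: [0.979, 0.205, 0.0, 0.002]
ft_force: [0.8, -0.8, 0.9]
width: 0.0004
grip_force: 0.0
```

Run:
```python
from h import *
import cv2
s=r.read_state();print(s['ee_pos'],s['ft_force'],s['time'])
f=lambda a,k:cv2.convertScaleAbs(cv2.resize(a[:,:,::-1],None,fx=k,fy=k,interpolation=cv2.INTER_CUBIC),alpha=1.3,beta=15)
cv2.imwrite("pics/sc4.png",f(r.camera("scene")[225:305,180:330],5))
```

```text
[ 0.48438907 -0.0937249   0.18295647] [ 0.82768234 -0.84308701  0.89431284] 8.9167
```

View pics/sc4.png

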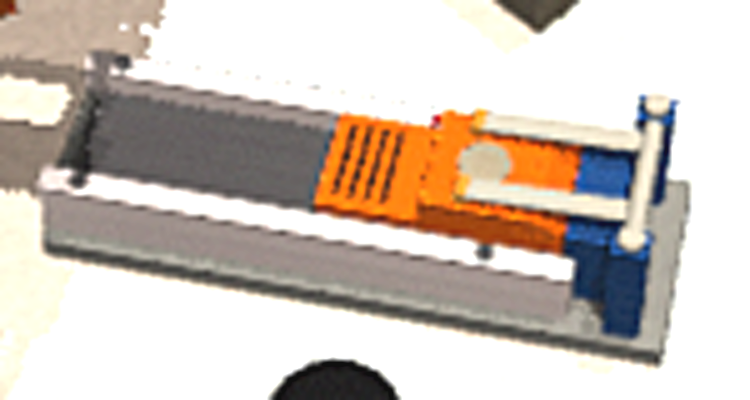

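The carrier is clamped under the lifted toes with its nose at the stop, and the ribs are centred at (368,163). I check the position by calculation and hand in if it is good.

Run:
```python
from h import *
def st(x,y,z):
    o,d=S(x,y);p=o+d*(z-o[2])/d[2]-[.6092,-.0383,0];return R.from_euler('z',-23.9,degrees=True).apply(p)[:2]
print('before',st(192,122,.046),st(303,124,.058))
ok=True
for z in(.038,.041,.044):
    a,b=st(368,163,z),st(485,162,z+.012);print(z,a,b);ok&=-.03<a[0]
print(ok, r.read_state()['joint_vel'].__abs__().max())
if ok: print(r.close_job())
```

```text
before [-0.09869445  0.00055616] [-0.05482878 -0.00063011]
0.038 [-0.03077809  0.00151441] [0.01380315 0.00223209]
0.041 [-0.03023382 -0.00070058] [ 1.41716496e-02 -2.26069965e-05]
0.044 [-0.02968955 -0.00291558] [ 0.01454015 -0.0022773 ]
False 0.054822894343931644
```

Run:
```python
from h import *
import cv2
np.set_printoptions(precision=4,suppress=True)
c=r.camera_info("wrist");print(c['origin'],c['attitude'])
w=r.camera("wrist");t=r.camera("top")[140:270,285:385]
np.save("w.npy",w)
f=lambda a,k:cv2.convertScaleAbs(cv2.resize(a[:,:,::-1],None,fx=k,fy=k,interpolation=cv2.INTER_CUBIC),alpha=1.3,beta=15)
a=f(w,.75);b=f(t,3.8);H=max(a.shape[0],b.shape[0])
p=lambda i:cv2.copyMakeBorder(i,0,H-i.shape[0],0,0,cv2.BORDER_CONSTANT)
o=np.hstack([p(a),p(b)]);print(a.shape,o.shape);cv2.imwrite("pics/c5.png",o)
```

```text
[ 0.5605 -0.0602  0.3452] [-0.1241  0.0789 -0.5408  0.8282]
(315, 420, 3) (494, 800, 3)
```

View pics/c5.png

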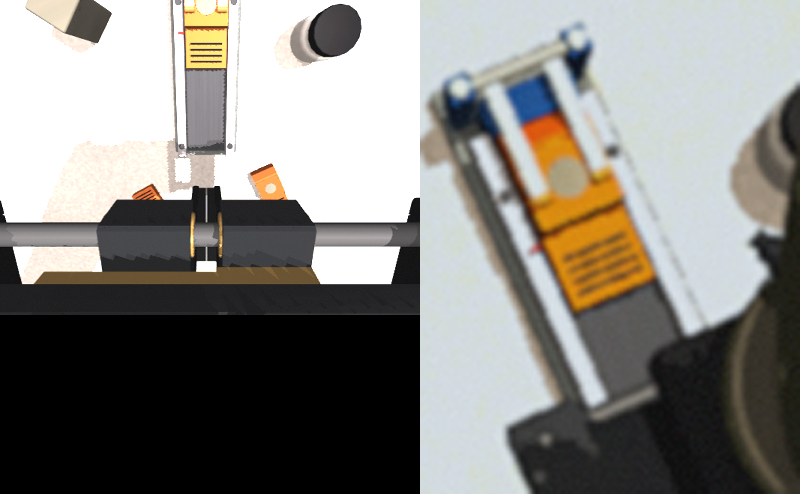

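Run:
```python
from h import *
np.set_printoptions(precision=4,suppress=True)
st=lambda p:R.from_euler('z',-23.9,degrees=True).apply(p-[.6092,-.0383,0])
T2=lambda x,y:ray("top",285+(x-420+.5)/3.8-.5,140+(y+.5)/3.8-.5)
for n,a,b in(('ribs0',S(192,122),T(314,412)),('disc0',S(303,124),T(278,321)),('mark',S(436,122),T(182,263)),('ribs',S(368,163),T2(600,269)),('disc',S(485,162),T2(567,178))):
    p,e=tri([a,b]);print(n,st(p),e[0])
W=lambda x,y:ray("wrist",(x+.5)/.75-.5,(y+.5)/.75-.5)
for n,(x,y),z in(('w ribs',(206.5,49),.041),('w step edge',(206.5,28),.053),('w rear',(206.5,69),.041),('w screwL',(182,150),.038),('w screwR',(230,146),.038)):
    o,d=W(x,y);print(n,st(o+d*(z-o[2])/d[2]))
print(st(np.array([.486,-.0928,.0384])))
```

```text
ribs0 [-0.0985  0.0005  0.0462] 0.00017336703107666463
disc0 [-0.0548 -0.0001  0.0573] 0.000139702393058376
mark [-0.01    0.0263  0.0376] 0.0002500845304222002
ribs [-0.0312  0.0015  0.0378] 0.00036987221868771815
disc [0.014  0.     0.0529] 0.00012136135532486126
w ribs [-0.0219 -0.0008  0.041 ]
w step edge [-0.0034 -0.0007  0.053 ]
w rear [-0.0423 -0.0008  0.041 ]
w screwL [-0.1353  0.0289  0.038 ]
w screwR [-0.1304 -0.0291  0.038 ]
[-0.1347  0.0001  0.0384]
```

Run:
```python
from h import *
np.set_printoptions(precision=4,suppress=True)
st=lambda p:R.from_euler('z',-23.9,degrees=True).apply(p-[.6092,-.0383,0])
T2=lambda x,y:ray("top",285+(x-420+.5)/3.8-.5,140+(y+.5)/3.8-.5)
for n,a,b in(('rear',S(326,162),T2(617,296)),('stepL',S(445,112),T2(535,236)),('postL',S(657,103),T2(459,88)),('postR',S(632,238),T2(576,40)),('screwRF',S(484,251),T2(612,150)),('screwLF',S(514,126),T2(504,196))):
    p,e=tri([a,b]);print(n,st(p),e[0])
w=np.load("w.npy").astype(int);col=w[:110,268:282].mean(1)
orange=(col[:,0]>150)&(col[:,2]<110);print(np.where(np.diff(orange.astype(int)))[0])
s=r.read_state();print(s['time'],abs(s['joint_vel']).max())
```

```text
rear [-0.0467 -0.0007  0.037 ] 0.00019101565774893407
stepL [-0.0056  0.025   0.0468] 0.00046690861850616494
postL [0.0731 0.0314 0.065 ] 0.00010078919575437363
postR [ 0.073  -0.0304  0.0638] 0.00015380608274978094
screwRF [ 0.0201 -0.0289  0.0382] 0.00036465173140070445
screwLF [0.0202 0.0298 0.0391] 0.00021979136772819124
[19 34 38 56 59 64 67 72 75 80 82 90]
9.0667 0.0291055477847457
```

The tread's rear edge measures -46.7 mm and its step -5.6 mm. That puts the tread centre at about -26 mm, which is home; the rib pattern just sits behind the tread centre. I hand in.

```bash
python3 -c "
from bench import r
print(r.close_job())"
```

```text
the job is handed in; nothing more can be done
None
```

I pressed the carrier down, slid it under the leaf spring to the blue end stop and left it clamped there; its tread measures about 26 mm behind the stage origin, the home position. I handed the job in at about 9 s, and no verdict came back.

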